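# Lock the paper stop of a binding punch with its T-key

## Task

Take the steel T-key out of its stand, pass its toggle down through the narrow slot in the foot of the binding punch's paper stop, push it down against the spring, turn it a quarter turn and let the spring lift it home so that it holds, then let go. Feel for the slot gently, never pressing the key on the machine with more than 40 N, and leave the other things on the counter where they are.

Things in the scene. Friction and masses are not known exactly. Their poses are not given: they have to be found in the camera images.
- key: T-key, rigid steel, about 70 g, 68 mm tall, upright in the stand at the start. Origin: centre of the toggle's underside; z up the shank. Toggle: bar 30 (x) x 6 (y) x 6 mm high at the foot. Then a round shank 6 mm thick. On top a flat wing to hold, 36 (x) x 12 (y) mm, 44 to 68 mm above the origin, parallel to the toggle; pinch it across its 12 mm.
- stand: Grey plastic block fixed to the counter, 60 (x) x 50 (y) x 30 mm high, with a slot 35 (x) x 10 (y) mm, 24 mm deep, in its top in which the key stands loosely. Origin: centre of its underside.
- binder: White binding punch, fixed, 240 (x) x 380 (y) mm, deck 70 mm high; grey punch head up to 127 mm high from x = +30 mm on; lever at its +y end, up to 225 mm high. Origin: centre of its underside. On the deck at x = -50, y = -110 mm lies the aluminium paper stop: slotted foot plate 75 (x) x 110 (y) x 6 mm, and along its +y edge a fence 10 mm thick, 16 mm above the plate.
- slot (a point): Nominal centre of the slot's mouth at the top of the paper stop's foot plate, 76 mm above the counter, with the binder's axes. The slot is 34 mm long (x), 8.6 mm wide (y), with a 1 mm chamfer. The paper stop, slot, pad and pocket sit together anywhere within 12 mm either way along y of nominal (not measured: look or feel for it), and resist sliding with about 20 N.
- pad (a point): Nominal centre of the top of a sprung pad below the slot, 9 mm below slot, binder's axes. 13 mm across; it carries the toggle's foot. It yields downwards: 3 N to start, then 0.6 N per mm, solid after 13 mm.
- pocket (a point): Nominal place of the key's origin when locked, 12 mm below slot, binder's axes. Four rounded ribs, 3 mm high, under the 6 mm plate form a pocket along y, free well around. To pass the ribs the toggle's underside must be at least 4 mm below this point (best 6 to 8, at most 10); turned a quarter turn either way, to lie along y, it is let rise between the ribs, held up by the spring with about 5 N.
- stapler: Black and grey stapler, 130 mm long. Bystander.
- tape: Blue tape dispenser, 130 x 55 x 79 mm. Bystander.
- calculator: Desk calculator, 120 x 75 x 19 mm. Bystander.
- glue: White glue bottle, 40 mm across, 90 mm tall. Bystander.
- pencup: Black pen cup with pens, 76 mm across, 160 mm tall. Bystander.
- sharpener: Small metal sharpener, 26 x 16 x 12 mm. Bystander.
- spacer: Grey plastic spacer bar, 70 x 20 x 15 mm. Bystander.

How it is judged:
By the outcome, as a careful person would: the job done as asked, in the order asked, and still so for the second after the job is handed in, with the robot touching nothing.
It also fails if it takes over 69 s, if anything falls off the work surface, if the arm or the gripper's body presses on something with over 40 N, if the wrist force passes 120 N, or if a joint passes its speed limit or range.

## Robot

A 6-joint arm with a two-finger parallel gripper is mounted at the origin on the work surface. World frame = base frame: x ahead of the robot, y to its left, z up, the work surface at z = 0. Lengths are in m, angles in rad, forces in N, time in s.
With the tool pointing down it reaches from about 0.325 to 0.9 m from the base axis. Payload 6.1 kg.
Tool frame: the origin (TCP) lies midway between the tips of the shut fingers; the grasp point (between the pads) lies 19 mm behind it; x points along the fingers, y is the direction in which the jaws open and shut, and the axes are right-handed (so a half turn about x gives the same grasp; the last joint's range is limited). The gripper opens to 85 mm and grips with 20 to 120 N. Pads are 22 mm wide; open, the fingers measure 114 mm over their backs; the gripper's body (76 mm by 85 mm) begins 54 mm behind the grasp point. The pads swing forward as they close: fully open they stand 13 mm farther back than shut.
Start: joints at [-1.291, 0.22, 1.526, -0, 1.395, -0.126], TCP at [0.247, -0.574, 0.231] pointing down, gripper open.
Joint ranges: [-2.98, 2.98], [-0.91, 2.08], [0.09, 2.57], [-1.24, 4.39], [0.2, 2.65], [-2.68, 2.68]. Speed limits (rad/s): [2.57, 2.57, 3.01, 3.14, 3.14, 3.14].

## Interface

Orientations are given as [roll, pitch, yaw] about the fixed x, y, z axes, in that order (R = Rz(yaw) Ry(pitch) Rx(roll)).
In Python, from plant import movep, move_l, set_joints, gripper_to, hold, inverse_kinematics, observe, get_image, get_calibration, Unreachable, job_done gives the robot as it stands. Calls block until the motion is done:
- movep(position, orientation): joint-space move of the TCP to a pose.
- move_l(position, feed=0.15, rotation=None, max_force=None): straight line of the TCP; rotation=None keeps the orientation; feed is the mean speed in m/s. With max_force (N) it stops when the force on the tool has changed by that much, and returns True; else False.
- set_joints(angles): joint-space move.
- gripper_to(opening, f_grip=None): finger opening in m; f_grip is the grip in N (None keeps the last); returns when the fingers have stopped.
- hold(seconds).
- inverse_kinematics(position, orientation): joint angles nearest the present ones, or None.
- observe(): the state.
- get_image(name): name is "side" or "top" or "wrist"; returns (picture, depth): 420x560x3 uint8, red, green, blue; 420x560 float32, m along the optical axis (not along the pixel's ray), 0 where there is no reading.
- get_calibration(name): a dict with "intrinsics" (3x3 intrinsics, pixels), "world_from_camera" (4x4, takes a point from camera to world coordinates). Camera axes: x right, y down, z forward; pixel columns grow to the right and rows downward; lengths in m; the calibration is good to about 2 mm. A picture is of the moment at which its call begins: read the wrist's pose just before it. get_calibration takes no time and is no camera call; for the wrist camera it gives the pose at the moment of the call.
A pose or a line that the arm cannot do raises Unreachable and nothing moves.
- job_done(): hands the job in, once; it reports no verdict.
The state is a dict: "time_s": time; "q": joint angles; "joint_velocities": joint speeds; "joint_torque": joint torques, N m; "eef_pos": TCP position; "tcp_rot": TCP orientation; "ft_force": force on the tool from outside, world axes, zero at the start; "torque": the same for the moment, N m; "opening": finger opening in m.
Only numpy, scipy, OpenCV 4.12 (cv2) and the standard library are available. Lean on these libraries where they do the work, as an engineer would, in place of code of your own. Each camera call takes 0.05 s, during which the arm holds its last target.

## Working session

There is one attempt and no reset: what is moved stays moved. The work goes in short steps, each a Python script; the robot and the scene stay as the last script left them, time stands still between calls to the robot, and variables do not carry over. Pictures are saved under pics/ and viewed, and the job is handed in when it is done.

```bash
mkdir -p pics; ls
python3 - <<'E'
from plant import *
import cv2, numpy as np
for n in ["side","top","wrist"]:
    c=get_calibration(n); im,d=get_image(n)
    cv2.imwrite(f"pics/{n}0.png",im[:,:,::-1]); np.savez(f"pics/{n}0.npz",d=d,K=c["intrinsics"],T=c["world_from_camera"],im=im)
    print(n,np.round(c["intrinsics"],1).tolist(),np.round(c["world_from_camera"],3).tolist())
s=observe();print(s["time_s"],s["eef_pos"],s["tcp_rot"],s["opening"],s["ft_force"])
E
```

```text
pics
side [[384.6, 0.0, 282.8], [0.0, 384.6, 203.9], [0.0, 0.0, 1.0]] [[0.987, -0.099, 0.128, 0.417], [-0.161, -0.671, 0.724, -0.7], [0.014, -0.735, -0.678, 0.757], [0.0, 0.0, 0.0, 1.0]]
top [[465.5, 0.0, 281.9], [0.0, 465.5, 207.2], [0.0, 0.0, 1.0]] [[-0.063, -0.974, 0.218, 0.293], [-0.998, 0.061, -0.016, 0.076], [0.003, -0.219, -0.976, 1.236], [0.0, 0.0, 0.0, 1.0]]
wrist [[316.1, 0.0, 280.1], [0.0, 316.1, 211.0], [0.0, 0.0, 1.0]] [[0.395, -0.884, -0.25, 0.31], [-0.919, -0.38, -0.106, -0.545], [-0.002, 0.271, -0.962, 0.373], [0.0, 0.0, 0.0, 1.0]]
0.15 [ 0.24659826 -0.57381033  0.23045535] [-1.68684057  1.56933097  1.86058103] 0.08558489581483986 [-0.18584439  0.0794925   0.30225682]
```

View pics/side0.png

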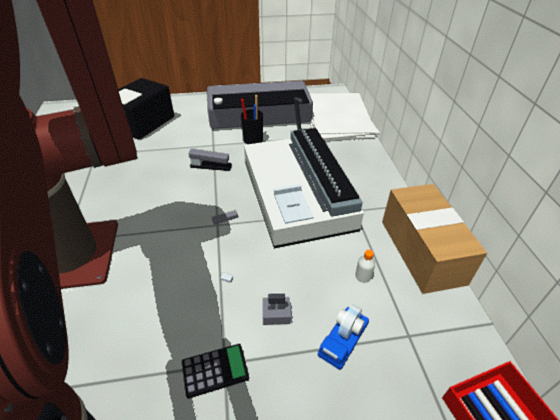

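View pics/top0.png

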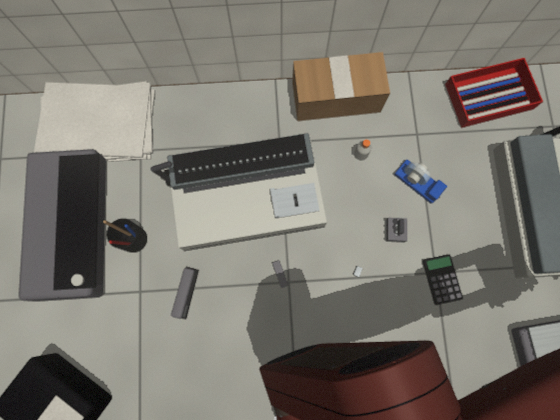

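View pics/wrist0.png

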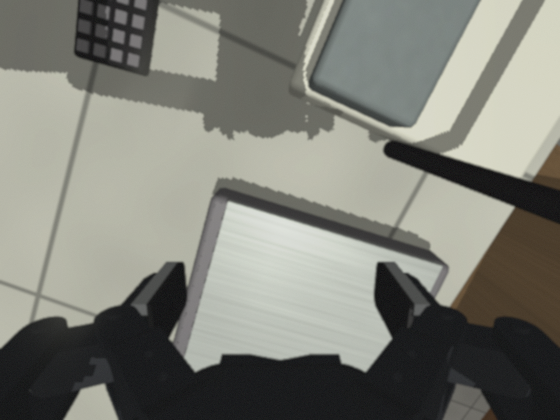

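The top view shows the stand with the key at about (397,229), the paper stop at (296,200) and its slot at (296,201). The side view shows the key in its stand at (277,305) and the paper stop at (293,205). I'll compute rough positions from these.

```bash
cat > h.py <<'E'
import numpy as np, cv2
from plant import *
def snap(name,tag):
    c=get_calibration(name); im,d=get_image(name)
    cv2.imwrite(f"pics/{tag}.png",im[:,:,::-1]); np.savez(f"pics/{tag}.npz",d=d,K=c["intrinsics"],T=c["world_from_camera"],im=im)
def load(tag):
    return np.load(f"pics/{tag}.npz")
def cloud(z):
    d,K,T=z["d"],z["K"],z["T"]
    v,u=np.mgrid[:d.shape[0],:d.shape[1]]
    P=np.stack([(u-K[0,2])/K[0,0]*d,(v-K[1,2])/K[1,1]*d,d],-1)
    return P@T[:3,:3].T+T[:3,3]
def ray_at_z(z,uv,h):
    K,T=z["K"],z["T"]
    uv=np.atleast_2d(uv).astype(float)
    r=np.c_[(uv[:,0]-K[0,2])/K[0,0],(uv[:,1]-K[1,2])/K[1,1],np.ones(len(uv))]@T[:3,:3].T
    o=T[:3,3]; return o+r*((h-o[2])/r[:,2])[:,None]
E
python3 - <<'E'
from h import *
for t,pts in [("top0",[(397,229),(397,222),(296,200),(324,226),(180,247),(172,190),(280,272),(357,271)]),("side0",[(277,297),(277,316),(293,205)])]:
    z=load(t);P=cloud(z)
    for u,v in pts: print(t,u,v,np.round(P[v,u],4))
z=load("top0");
print(ray_at_z(z,[(296,200),(318,186),(313,214)],.076), ray_at_z(z,[(324,226),(180,247)],.07))
im=z["im"]
a=cv2.resize(im[150:270,240:440],None,fx=4,fy=4,interpolation=cv2.INTER_CUBIC)
cv2.imwrite("pics/topcrop.png",a[:,:,::-1])
E
```

```text
top0 397 229 [ 0.4809 -0.2363  0.0517]
top0 397 222 [ 0.4986 -0.2376  0.055 ]
top0 296 200 [0.5714 0.0191 0.0625]
top0 324 226 [ 0.5077 -0.0532  0.0106]
top0 180 247 [0.4665 0.3193 0.0699]
top0 172 190 [0.6167 0.3381 0.0678]
top0 280 272 [0.3932 0.0718 0.0103]
top0 357 271 [ 0.383  -0.1292  0.0123]
side0 277 297 [ 0.4887 -0.2492  0.073 ]
side0 277 316 [ 0.4862 -0.2672  0.0297]
side0 293 205 [0.5822 0.0686 0.0294]
[[ 0.5681795   0.01974115  0.076     ]
 [ 0.60168982 -0.03949428  0.076     ]
 [ 0.52892859 -0.02089407  0.076     ]] [[ 0.49731456 -0.04691065  0.07      ]
 [ 0.46648324  0.31928142  0.07      ]]
```

View pics/topcrop.png

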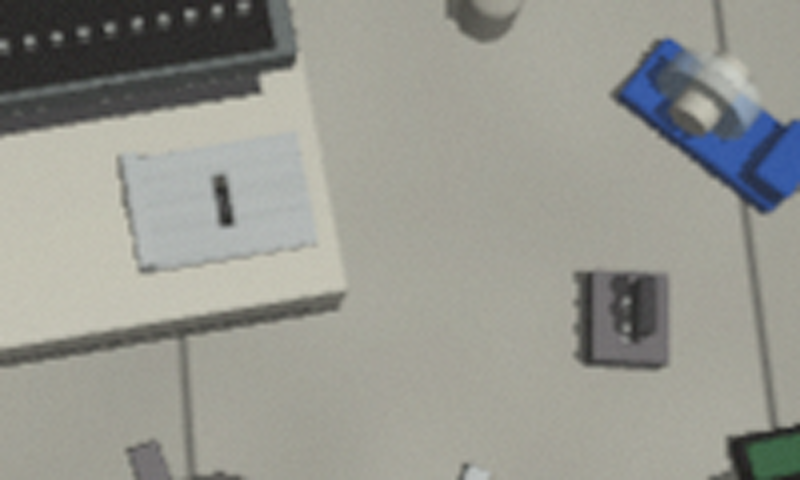

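```bash
cat >> h.py <<'E'
from scipy.spatial.transform import Rotation as Rn
def ori(th):
    """tool down, jaw axis y=(cos th, sin th)"""
    c,s=np.cos(th),np.sin(th)
    R=np.array([[0,c,s],[0,s,-c],[-1,0,0]])
    import warnings
    with warnings.catch_warnings():
        warnings.simplefilter("ignore"); return Rn.from_matrix(R).as_euler("xyz")
E
python3 - <<'E'
from h import *
s=observe(); R=Rn.from_euler("xyz",s["tcp_rot"]).as_matrix(); print(R.round(3))
T=get_calibration("wrist")["world_from_camera"]
print("cam in tool",(R.T@(T[:3,3]-s["eef_pos"])).round(4)); print((R.T@T[:3,:3]).round(3))
for nm,p in [("key",[.487,-.237,.25]),("keyd",[.487,-.237,.06]),("slot",[.568,.02,.25]),("slotd",[.568,.02,.12])]:
  for th in [-180,-90,0,90,180]:
    q=inverse_kinematics(p,ori(np.radians(th)))
    print(nm,th,None if q is None else np.round(q,2))
E
```

```text
[[-0.     0.395 -0.919]
 [ 0.001 -0.919 -0.395]
 [-1.    -0.001 -0.   ]]
cam in tool [-0.1427 -0.0014 -0.0695]
[[-0.    -0.272  0.962]
 [ 1.     0.     0.   ]
 [-0.     0.962  0.272]]
key -180 [-0.6   0.01  1.72  0.    1.41  2.54]
key -90 [-0.6   0.01  1.72  0.    1.41  0.97]
key 0 [-0.6   0.01  1.72  0.    1.41 -0.6 ]
key 90 [-0.6   0.01  1.72  0.    1.41 -2.17]
key 180 [-0.6   0.01  1.72  0.    1.41  2.54]
keyd -180 [-0.6   0.22  1.88  0.    1.05  2.54]
keyd -90 [-0.6   0.22  1.88  0.    1.05  0.97]
keyd 0 [-0.6   0.22  1.88  0.    1.05 -0.6 ]
keyd 90 [-0.6   0.22  1.88  0.    1.05 -2.17]
keyd 180 [-0.6   0.22  1.88  0.    1.05  2.54]
slot -180 None
slot -90 [-0.1   0.07  1.65  0.    1.41  1.47]
slot 0 [-0.1   0.07  1.65  0.    1.41 -0.1 ]
slot 90 [-0.1   0.07  1.65  0.    1.41 -1.67]
slot 180 None
slotd -180 None
slotd -90 [-0.1   0.19  1.78  0.    1.17  1.47]
slotd 0 [-0.1   0.19  1.78  0.    1.17 -0.1 ]
slotd 90 [-0.1   0.19  1.78  0.    1.17 -1.67]
slotd 180 None
```

Run:
```python
from h import *
movep([.487,-.239,.17],ori(np.radians(-90)))
snap("wrist","w1")
s=observe();print(s["time_s"],s["eef_pos"])
z=load("w1"); cv2.imwrite("pics/w1c.png",cv2.resize(z["im"],(800,600),interpolation=cv2.INTER_CUBIC)[:,:,::-1])
```

```text
1.7417 [ 0.48692737 -0.24002813  0.17028759]
```

View pics/w1.png

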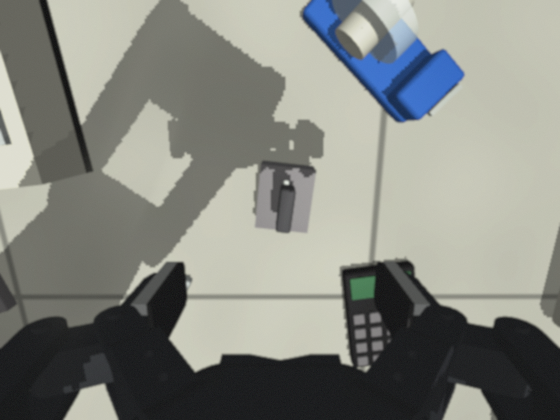

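The wrist view shows the stand at (285,197) with the wing top at (286,205), slightly yawed. I'll zoom in on it.

Run:
```python
from h import *
z=load("w1"); P=cloud(z)
a=cv2.resize(z["im"][140:250,225:345],None,fx=6,fy=5.4,interpolation=cv2.INTER_CUBIC)
a=cv2.resize(z["im"][145:245,235:340],None,fx=6,fy=6,interpolation=cv2.INTER_CUBIC)
cv2.imwrite("pics/w1z.png",a[:,:,::-1])
m=(P[...,2]>.060)&(P[...,2]<.09)
m[:, :235]=0;m[:,340:]=0;m[:145]=0;m[245:]=0
Q=P[m];print(len(Q),Q[:,2].min(),np.median(Q[:,2]),Q[:,2].max())
t=P[m&(abs(P[...,2]-np.median(Q[:,2]))<.006)];r=cv2.minAreaRect(t[:,:2].astype(np.float32)*1000);print("wing",r)
m2=(P[...,2]>.022)&(P[...,2]<.038)
m2[:, :235]=0;m2[:,340:]=0;m2[:145]=0;m2[245:]=0
print("stand",np.median(P[m2][:,2]),cv2.minAreaRect(P[m2][:,:2].astype(np.float32)*1000))
vv,uu=np.nonzero(m);print(uu.min(),uu.max(),vv.min(),vv.max())
```

```text
712 0.060158400349926144 0.07376975261510635 0.07602786533874997
wing ((488.534912109375, -242.82769775390625), (12.04263687133789, 35.617889404296875), 82.71493530273438)
stand 0.030017626369054362 ((487.6911926269531, -242.7819366455078), (50.137428283691406, 60.58281707763672), 83.66238403320312)
276 295 185 232
```

View pics/w1z.png

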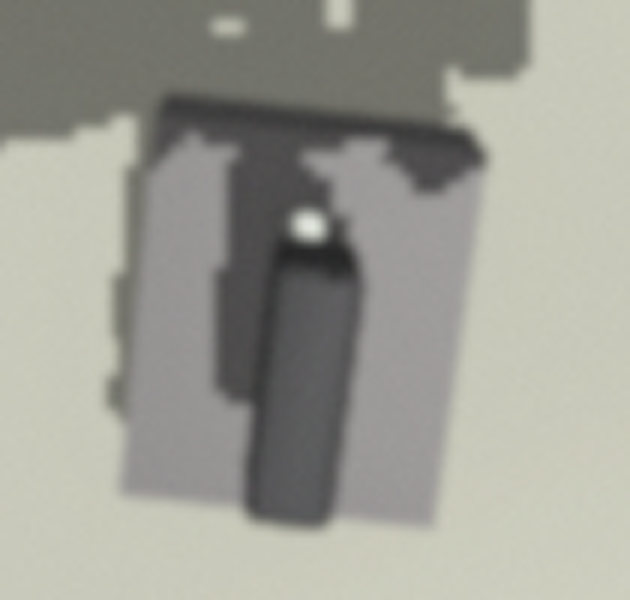

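Run:
```python
from h import *
movep([.568,.018,.18],ori(np.radians(-90+4.9)))
snap("wrist","w2")
s=observe();print(s["time_s"],s["eef_pos"])
z=load("w2"); P=cloud(z)
a=cv2.resize(z["im"][120:290,180:400],None,fx=3.5,fy=3.5,interpolation=cv2.INTER_CUBIC)
cv2.imwrite("pics/w2z.png",a[:,:,::-1])
```

```text
2.8417 [0.5679513  0.01645315 0.1798959 ]
```

View pics/w2.png

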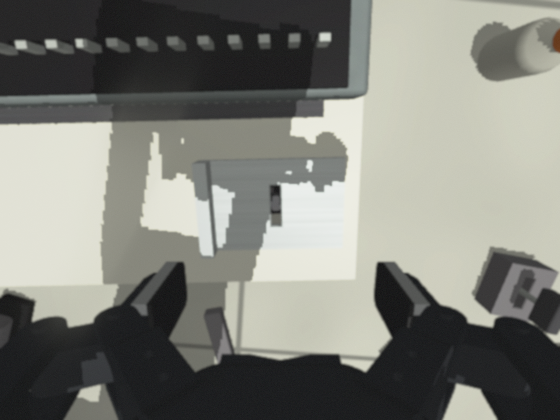

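View pics/w2z.png

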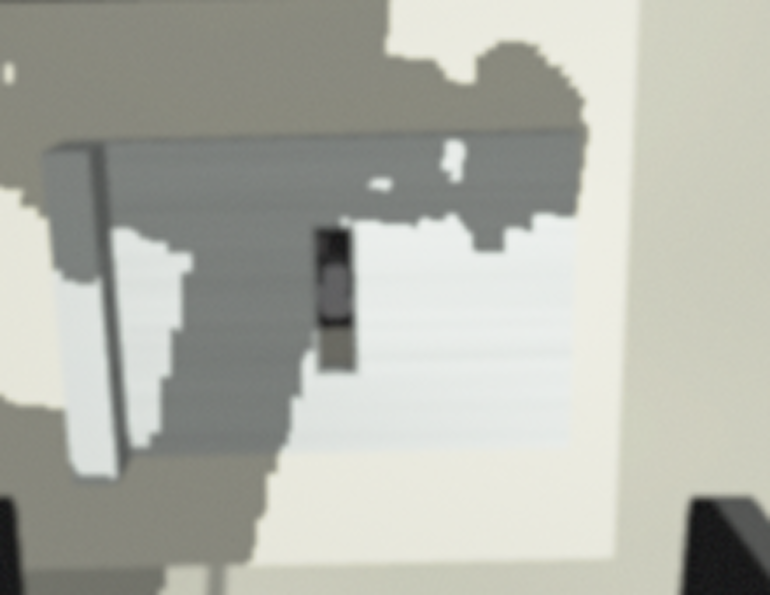

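The slot shows in the zoom at about (315–357, 227–372), and the fence runs along the left. I'll get its pose from the depth and from the corner rays.

Run:
```python
from h import *
z=load("w2"); P=cloud(z)
c=np.array([(315,228),(351,226),(357,371),(319,372)],float); uv=np.array([180,120])+(c+.5)/3.5-.5
W=ray_at_z(z,uv,.076); print(W.round(4)); print("centre",W.mean(0))
d1=(W[0]+W[1]-W[2]-W[3])/2; print("len",np.linalg.norm(d1),"yaw",np.degrees(np.arctan2(d1[1],d1[0])))
# depth based
sub=np.zeros(P.shape[:2],bool); sub[175:235,262:292]=1
plate=np.zeros_like(sub); plate[165:240,225:335]=1
pl=plate&(abs(P[...,2]-.076)<.0025); print("plate z",np.median(P[pl][:,2]))
hole=sub&(P[...,2]<.0735); vv,uu=np.nonzero(hole); print(uu.min(),uu.max(),vv.min(),vv.max(),hole.sum())
H=ray_at_z(z,np.c_[uu,vv],.076); print("hole",cv2.minAreaRect((H[:,:2]*1000).astype(np.float32)),H.mean(0))
print("pad z",np.round(P[vv,uu][:,2][::12],3))
f=(P[...,2]>.088)&(P[...,2]<.096); f[:140]=0;f[265:]=0;f[:,:185]=0;f[:,230:]=0
print("fence",cv2.minAreaRect((P[f][:,:2]*1000).astype(np.float32)),np.median(P[f][:,2]))
m=(P[...,2]>.073)&(P[...,2]<.079); m[:150]=0;m[260:]=0;m[:,:205]=0;m[:,355:]=0
print("platerect",cv2.minAreaRect((P[m][:,:2]*1000).astype(np.float32)))
```

```text
[[0.588  0.0282 0.076 ]
 [0.5891 0.0202 0.076 ]
 [0.5549 0.0158 0.076 ]
 [0.5539 0.0247 0.076 ]]
centre [0.57146454 0.02223509 0.076     ]
len 0.03444718642337037 yaw 6.555575576428896
plate z 0.07605234648830839
270 281 185 224 417
hole ((572.0650024414062, 22.062618255615234), (32.67036437988281, 8.476510047912598), 6.240248203277588) [0.57225699 0.02208596 0.076     ]
pad z [0.07  0.012 0.013 0.011 0.011 0.012 0.011 0.011 0.062 0.068 0.068 0.066
 0.07  0.066 0.066 0.068 0.067 0.067 0.067 0.067 0.067 0.066 0.012 0.012
 0.011 0.013 0.017 0.021 0.071 0.031 0.033 0.038 0.04  0.043 0.069]
fence ((565.9957885742188, 76.6650161743164), (74.96290588378906, 10.60327434539795), 6.324151515960693) 0.09195124530674506
platerect ((571.8580322265625, 21.23150634765625), (75.50353240966797, 108.59229278564453), 6.15333366394043)
```

Run:
```python
from h import *
o=ori(np.radians(-97.1))
gripper_to(.05)
movep([.4886,-.2428,.14],o)
print(observe()["eef_pos"])
move_l([.4886,-.2428,.0455],feed=.1,max_force=8)
hold(.2);print(observe()["eef_pos"])
gripper_to(.0,f_grip=70)
s=observe();print(s["opening"],s["ft_force"],s["eef_pos"])
move_l([.4886,-.2428,.12],feed=.08,max_force=15)
hold(.2)
s=observe();print(s["time_s"],s["opening"],s["ft_force"],s["eef_pos"],s["tcp_rot"])
snap("wrist","w3");snap("side","s3")
z=load("w3")
cv2.imwrite("pics/w3z.png",cv2.resize(z["im"][150:400,150:410],None,fx=2.4,fy=2.4)[:,:,::-1])
z=load("s3")
cv2.imwrite("pics/s3z.png",cv2.resize(z["im"][200:350,200:350],None,fx=4,fy=4)[:,:,::-1])
```

```text
[ 0.48914053 -0.24209411  0.14023549]
[ 0.48907492 -0.2431346   0.04626077]
0.01043417315539749 [-0.08765677  0.06300193  1.6962644 ] [ 0.48887454 -0.24303202  0.04582562]
7.3583 0.010838248432160013 [0.17910579 0.36844182 0.1801655 ] [ 0.48824678 -0.24256394  0.11932632] [-0.47385847  1.56960908  2.54379281]
```

View pics/w3z.png

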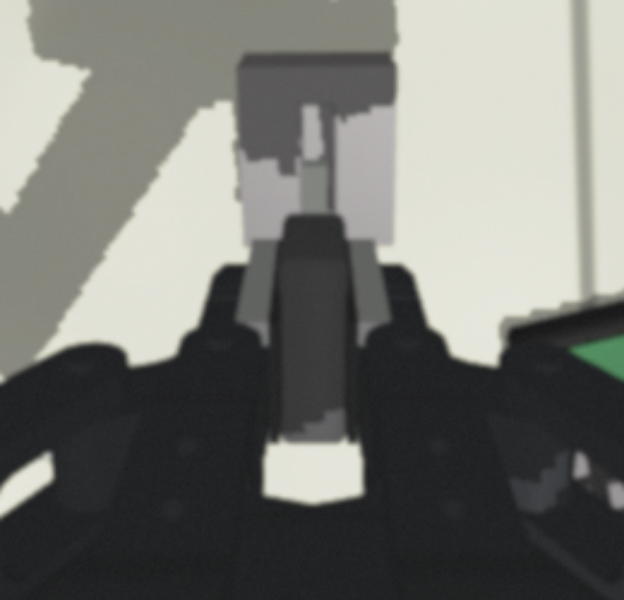

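View pics/s3z.png

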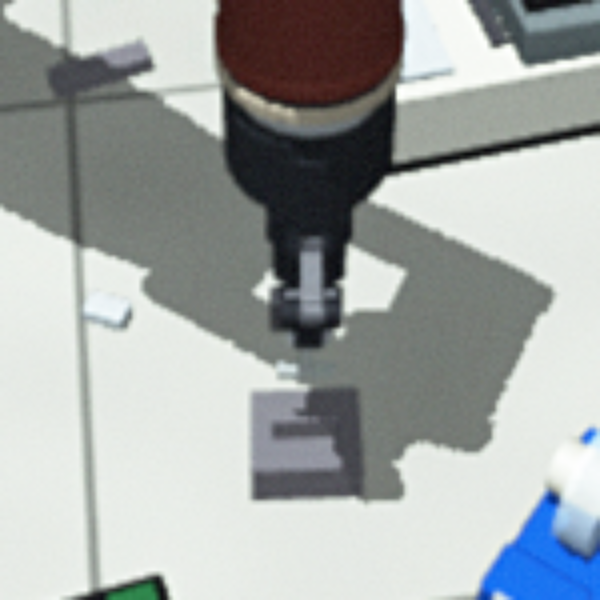

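The key is held and clear of the stand. In the wrist zoom the wing sits between the pads at about (280–345, 215–440). I'll measure its in-hand pose from the depth.

Run:
```python
from h import *
z=load("w3"); P=cloud(z)
Rt=Rn.from_euler("xyz",[-0.47385847,1.56960908,2.54379281]).as_matrix(); t=np.array([.48824678,-.24256394,.11932632])
L=(P-t)@Rt   # tool frame: x down
m=np.zeros(P.shape[:2],bool); m[232:338,262:300]=1
for v in range(236,336,8):
    print(v,[tuple(np.round(L[v,u]*1000,1)) for u in (268,272,280,288,292)])
```

```text
236 [(np.float64(88.6), np.float64(-10.9), np.float64(16.8)), (np.float64(89.3), np.float64(-7.8), np.float64(17.1)), (np.float64(33.5), np.float64(-1.5), np.float64(-3.6)), (np.float64(92.5), np.float64(4.8), np.float64(18.2)), (np.float64(89.2), np.float64(7.8), np.float64(17.0))]
244 [(np.float64(-10.5), np.float64(-6.9), np.float64(-16.0)), (np.float64(-13.3), np.float64(-5.1), np.float64(-17.1)), (np.float64(-13.5), np.float64(-1.6), np.float64(-17.2)), (np.float64(-13.8), np.float64(1.9), np.float64(-17.3)), (np.float64(-11.8), np.float64(3.8), np.float64(-16.5))]
252 [(np.float64(-21.5), np.float64(-6.5), np.float64(-16.8)), (np.float64(-23.2), np.float64(-4.8), np.float64(-17.6)), (np.float64(-23.4), np.float64(-1.6), np.float64(-17.6)), (np.float64(-22.7), np.float64(1.7), np.float64(-17.3)), (np.float64(-22.7), np.float64(3.4), np.float64(-17.3))]
260 [(np.float64(-28.0), np.float64(-6.3), np.float64(-16.2)), (np.float64(-28.3), np.float64(-4.7), np.float64(-16.3)), (np.float64(-27.3), np.float64(-1.6), np.float64(-15.9)), (np.float64(-27.3), np.float64(1.6), np.float64(-15
[... 1945 characters left out ...]
loat64(9.1)), (np.float64(-28.8), np.float64(1.8), np.float64(8.6)), (np.float64(-26.7), np.float64(3.5), np.float64(10.0))]
324 [(np.float64(-27.6), np.float64(-6.6), np.float64(13.3)), (np.float64(-28.6), np.float64(-4.9), np.float64(12.5)), (np.float64(-27.8), np.float64(-1.5), np.float64(13.1)), (np.float64(-28.0), np.float64(1.8), np.float64(13.0)), (np.float64(-28.4), np.float64(3.5), np.float64(12.7))]
332 [(np.float64(-27.7), np.float64(-6.6), np.float64(17.1)), (np.float64(-28.9), np.float64(-4.9), np.float64(16.2)), (np.float64(-28.5), np.float64(-1.5), np.float64(16.5)), (np.float64(-28.0), np.float64(1.8), np.float64(16.9)), (np.float64(-28.0), np.float64(3.5), np.float64(16.8))]
```

Run:
```python
from h import *
z=load("w3"); P=cloud(z)
Rt=Rn.from_euler("xyz",[-0.47385847,1.56960908,2.54379281]).as_matrix(); t=np.array([.48824678,-.24256394,.11932632])
L=(P-t)@Rt*1000
m=np.zeros(P.shape[:2],bool); m[225:345,255:310]=1
m&=(abs(L[...,0]+28)<2)
for lo in range(-16,20,4):
    k=m&(abs(L[...,2]-lo)<2); y=L[k][:,1]; u=np.nonzero(k)[1]; print(lo,y.min().round(1),y.max().round(1),u.min(),u.max())
k=m&(abs(L[...,1]+1)<4); print("z ext",L[k][:,2].min(),L[k][:,2].max())
g=cv2.resize(z["im"][230:350,240:320],None,fx=6,fy=5)[:,:,::-1]; cv2.imwrite("pics/w3g.png",cv2.convertScaleAbs(g,alpha=2.5))
```

```text
-16 -7.2 4.5 266 295
-12 -11.6 10.1 255 309
-8 -6.8 4.1 267 294
-4 -6.8 4.1 267 294
0 -6.8 4.1 267 294
4 -6.5 3.8 268 293
8 -6.6 4.2 268 294
12 -6.6 3.9 268 293
16 -7.1 4.4 267 294
z ext -17.927455987826225 18.73552962910588
```

View pics/w3g.png

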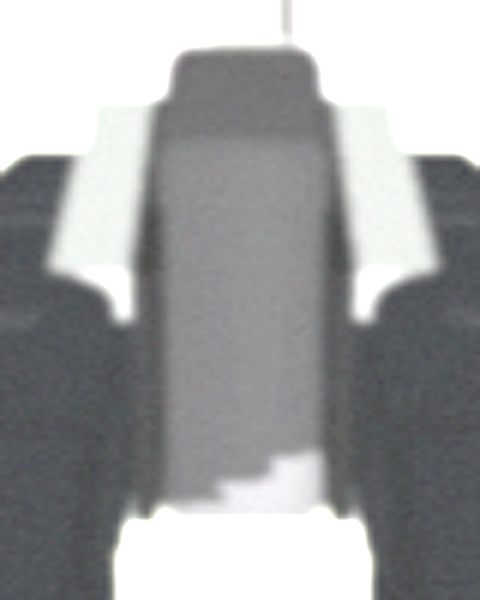

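The toggle shows ahead of the wing in the wrist view. I'll hover the key just behind the slot and compare the toggle with the slot in one picture, which cancels the camera bias.

Run:
```python
from h import *
ps=np.radians(6.3); ex=np.array([np.cos(ps),np.sin(ps),0]); ey=np.array([-np.sin(ps),np.cos(ps),0])
sl=np.array([.5717,.0218,0])
o=ori(-np.pi/2+ps)
p=sl-.038*ex
movep([p[0],p[1],.17],o)
move_l([p[0],p[1],.128],feed=.1,max_force=8)
hold(.2)
s=observe();print(s["time_s"],s["eef_pos"],s["tcp_rot"],s["ft_force"]); np.savez("pics/w4s.npz",p=s["eef_pos"],r=s["tcp_rot"])
snap("wrist","w4")
z=load("w4"); g=cv2.resize(z["im"][120:300,190:380],None,fx=4,fy=3.3,interpolation=cv2.INTER_CUBIC)
g=cv2.resize(z["im"][130:280,200:370],None,fx=4,fy=4,interpolation=cv2.INTER_CUBIC)
cv2.imwrite("pics/w4z.png",g[:,:,::-1])
```

```text
9.275 [0.53463867 0.01749201 0.12895012] [ 2.91586255  1.56910519 -0.11585007] [ 0.37954683  0.358642   -1.208281  ]
```

View pics/w4z.png

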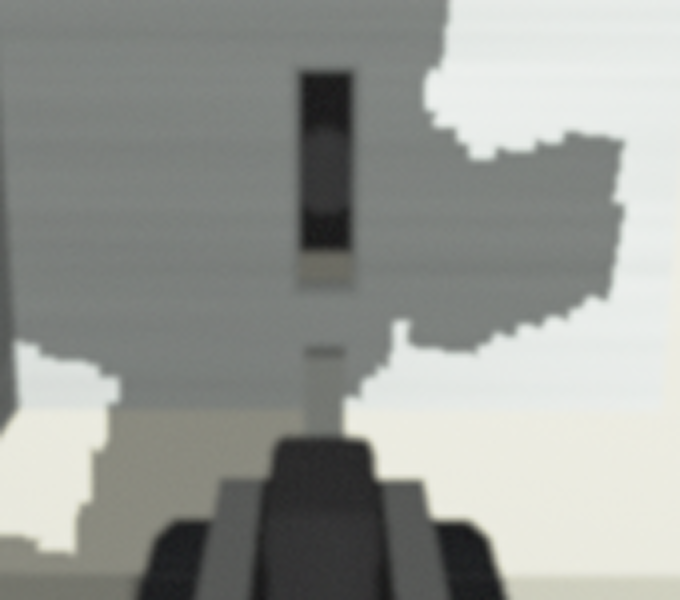

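One picture now holds both: the slot at zoom columns 298–356, rows 70–290, and the toggle at columns 305–345 with its front end at row about 350. They are parallel and nearly in line.

Run:
```python
from h import *
z=load("w4"); s=np.load("pics/w4s.npz"); R=Rn.from_euler("xyz",s["r"]).as_matrix(); t=s["p"]
g=cv2.cvtColor(z["im"],cv2.COLOR_RGB2GRAY).astype(float)
def px(c): return np.array([200,130])+(np.array(c,float)+.5)/4-.5
tool=lambda c,h: ((ray_at_z(z,px(c),h)-t)@R*1000).round(2)
print("slot corners",tool([(298,70),(355,70),(298,290),(356,290)],.076).tolist())
ztt=t[2]-.040+.006
print("toggle top edges",tool([(306,365),(345,365),(304,420),(344,420),(325,347)],ztt).tolist())
for v in (150,160,170,175,185): print(v,g[v,270:294].astype(int).tolist())
for v in (219,224,229,234): print(v,g[v,270:294].astype(int).tolist())
print("col281",g[140:240,281].astype(int).tolist())
P=cloud(z);L=(P-t)@R*1000
print([L[v,281].round(1).tolist() for v in range(212,238,2)])
```

```text
slot corners [[53.04, -5.11, -54.17], [53.04, 3.56, -54.17], [52.98, -5.28, -19.67], [52.98, 3.97, -19.67]]
toggle top edges [[34.02, -3.8, -13.12], [34.02, 1.91, -13.12], [34.01, -4.13, -4.57], [34.01, 1.81, -4.57], [34.03, -1.02, -15.87]]
150 [130, 129, 124, 116, 93, 62, 35, 27, 32, 29, 30, 30, 27, 32, 28, 29, 36, 58, 89, 112, 126, 129, 131, 130]
160 [130, 129, 125, 115, 93, 58, 36, 29, 30, 30, 32, 34, 31, 32, 28, 30, 32, 57, 89, 113, 125, 129, 131, 129]
170 [127, 127, 124, 115, 95, 71, 58, 53, 55, 54, 57, 54, 52, 54, 55, 51, 58, 72, 94, 114, 124, 127, 127, 127]
175 [128, 128, 124, 116, 97, 72, 55, 52, 52, 54, 56, 54, 53, 54, 55, 52, 57, 73, 97, 116, 125, 128, 127, 128]
185 [125, 126, 122, 113, 93, 60, 36, 28, 28, 28, 28, 28, 31, 31, 27, 28, 37, 64, 94, 114, 123, 126, 126, 126]
219 [126, 126, 126, 126, 126, 120, 113, 109, 107, 106, 105, 106, 105, 107, 106, 111, 119, 125, 127, 126, 126, 126, 126, 127]
224 [124, 123, 125, 124, 125, 123, 121, 119, 117, 118, 118, 118, 118, 119, 118, 120, 121, 125, 124, 128, 146, 170, 189, 201]
229 [124, 126, 125, 124, 124, 123, 121, 118, 117, 118, 117,
[... 216 characters left out ...]
0, 130, 127, 118, 94, 61, 35, 30, 29, 29, 28, 28, 32, 27, 29, 29, 30, 34, 38, 45, 49, 55, 55, 56, 56, 56, 54, 54, 55, 54, 55, 54, 54, 55, 55, 53, 57, 54, 53, 49, 40, 31, 28, 27, 28, 29, 30, 28, 42, 67, 88, 102, 106, 106, 106, 107, 105, 103, 106, 112, 118, 123, 127, 127, 126, 126, 126, 126, 127, 125, 126, 125, 121, 112, 98, 96, 106, 115, 119, 118, 118, 118, 116, 118, 118, 118, 117, 116, 118, 118, 118, 119, 118, 118, 114, 98, 72]
[[53.0, -0.9, -13.1], [51.6, -0.9, -12.2], [38.4, -0.9, -14.8], [34.8, -0.9, -14.6], [34.4, -0.9, -13.5], [33.4, -0.9, -12.6], [33.7, -0.9, -11.3], [32.3, -0.9, -10.5], [32.7, -0.9, -9.2], [33.8, -0.9, -7.6], [32.8, -0.9, -6.6], [33.7, -0.9, -5.1], [33.3, -0.9, -4.0]]
```

Run:
```python
from h import *
s=np.load("pics/w4s.npz"); R=Rn.from_euler("xyz",s["r"]).as_matrix(); t=s["p"]
print(R.round(4).tolist())
tgt=t+R@np.array([0,.0002,-.0368]); tgt[2]=.128; print("tgt",tgt)
move_l(tgt,feed=.06,max_force=10); hold(.3)
c=tgt.copy()
for i in range(2):
    p=observe()["eef_pos"]; e=tgt-p; print("err",(e*1000).round(2)); c=c+np.r_[e[:2],0]
    move_l(c,feed=.02); hold(.25)
s=observe();print(s["time_s"],s["eef_pos"],(tgt-s["eef_pos"])*1000,s["ft_force"])
np.savez("pics/c.npz",c=c,tgt=tgt)
hit=move_l([c[0],c[1],.108],feed=.02,max_force=6)
s=observe();print(hit,s["time_s"],s["eef_pos"],s["ft_force"])
```

```text
[[0.0017, 0.1097, -0.994], [-0.0002, -0.994, -0.1097], [-1.0, 0.0004, -0.0016]]
tgt [0.57123862 0.02132867 0.128     ]
err [ 0.17  0.03 -0.06]
err [-0.17 -0.03 -0.02]
11.4 [0.57124468 0.02130811 0.12801027] [-0.00606261  0.02056084 -0.01027268] [ 0.32936461 -0.10826706 -0.52036099]
False 12.55 [0.57139024 0.02133118 0.10820423] [-0.82679349 -0.02943273 -0.27262028]
```

The toggle passed the mouth with no contact, and its origin is now at z≈0.068. Next I push down against the spring.

Run:
```python
from h import *
z=np.load("pics/c.npz"); c=z["c"]
for h in (.104,.100,.0970):
    hit=move_l([c[0],c[1],h],feed=.02,max_force=12)
    s=observe();print(hit,s["time_s"],s["eef_pos"].round(4),s["ft_force"].round(2),s["opening"])
    if hit: break
hold(.2);s=observe();print(s["eef_pos"].round(4),s["ft_force"].round(2),s["torque"].round(3))
```

```text
False 12.9 [0.5718 0.0213 0.1046] [-0.57  0.27  3.34] 0.010508946449997156
False 13.25 [0.5718 0.0213 0.1004] [0.83 0.12 5.12] 0.011035664182342642
False 13.55 [0.5719 0.0213 0.0977] [-1.56  1.14  7.04] 0.010924107049876237
[0.5719 0.0213 0.0978] [-0.22  0.34  7.66] [-0.018  0.082 -0.025]
```

Run:
```python
from h import *
z=np.load("pics/c.npz"); c=z["c"]
move_l([c[0],c[1],.0958],feed=.02,max_force=12)
s=observe();print(s["eef_pos"].round(4),s["ft_force"].round(2),s["torque"].round(3))
th0=np.degrees(np.arctan2(-0.994,0.1097))
for d in (15,30,45,60,75,90):
    hit=move_l([c[0]-.0004,c[1],.0958],feed=.02,rotation=ori(np.radians(th0+d)),max_force=12)
    s=observe();R=Rn.from_euler("xyz",s["tcp_rot"]).as_matrix()
    print(d,hit,round(s["time_s"],2),s["eef_pos"].round(4),s["ft_force"].round(2),s["torque"].round(3),np.degrees(np.arctan2(R[1,1],R[0,1])).round(1)-th0)
    if hit: break
```

```text
[0.5719 0.0213 0.0967] [-1.2   0.04  7.68] [ 0.019  0.216 -0.051]
15 False 14.41 [0.5718 0.0212 0.0969] [0.11 0.22 7.57] [ 0.039  0.001 -0.086] 15.002199416859597
30 False 14.82 [0.5718 0.0212 0.0969] [0.17 0.16 7.23] [ 0.047  0.01  -0.034] 30.002199416859597
45 False 15.22 [0.5718 0.0212 0.0969] [0.5  1.25 7.87] [0.04  0.013 0.052] 45.0021994168596
60 False 15.63 [0.5718 0.0212 0.0969] [-0.58 -0.05  8.54] [0.044 0.01  0.01 ] 60.0021994168596
75 False 16.04 [0.5718 0.0212 0.0969] [ 0.03 -0.42  7.74] [-0.003  0.043 -0.024] 75.0021994168596
90 False 16.45 [0.5718 0.0212 0.0969] [-0.15  0.56  8.14] [-0.012  0.067  0.059] 90.0021994168596
```

The turn was free, with torque below 0.1 N m. Next I let the spring lift the key into the pocket.

Run:
```python
from h import *
z=np.load("pics/c.npz"); c=z["c"]
for h in (.099,.101,.1025,.104,.105):
    hit=move_l([c[0]-.0004,c[1],h],feed=.015,max_force=12)
    hold(.1)
    s=observe();print(h,hit,round(s["time_s"],2),s["eef_pos"].round(4),s["ft_force"].round(2),s["torque"].round(3),s["opening"])
    if hit or s["ft_force"][2]<-2: break
```

```text
0.099 False 16.92 [0.5718 0.0212 0.0998] [0.13 0.43 6.57] [ 0.031 -0.148  0.04 ] 0.010722002057844737
0.101 False 17.3 [0.5718 0.0212 0.1016] [ 1.2  -0.25  4.65] [-0.007 -0.223  0.043] 0.010815347919185097
0.1025 False 17.65 [0.5716 0.0212 0.1029] [ 1.94 -0.14  4.4 ] [ 0.013 -0.729 -0.034] 0.010907020078564159
0.104 False 18.0 [0.571  0.0213 0.1038] [ 5.52 -0.67  0.4 ] [-0.045 -0.996  0.046] 0.010993336429350608
0.105 False 18.35 [0.5708 0.0213 0.1039] [ 7.94 -0.49 -5.17] [-0.078 -1.55   0.015] 0.010859511280306914
```

Run:
```python
from h import *
z=np.load("pics/c.npz"); c=z["c"]
for dx,h in ((0.0003,.104),(.0008,.104),(.0012,.104)):
    move_l([c[0]+dx,c[1],h],feed=.01,max_force=12); hold(.15)
    s=observe();print(dx,round(s["time_s"],2),s["eef_pos"].round(4),s["ft_force"].round(2),s["torque"].round(3))
    if s["ft_force"][0]<1.5: break
snap("wrist","w5");snap("side","s5")
g=load("w5")["im"];cv2.imwrite("pics/w5z.png",cv2.resize(g[130:350,160:400],None,fx=2.7,fy=2.7)[:,:,::-1])
```

```text
0.0003 18.77 [0.5711 0.0213 0.1038] [ 1.98 -1.59  1.36] [-0.098 -0.487  0.045]
0.0008 19.18 [0.5714 0.0213 0.1038] [ 0.15 -0.44  3.4 ] [-0.202  0.265  0.01 ]
```

View pics/w5z.png

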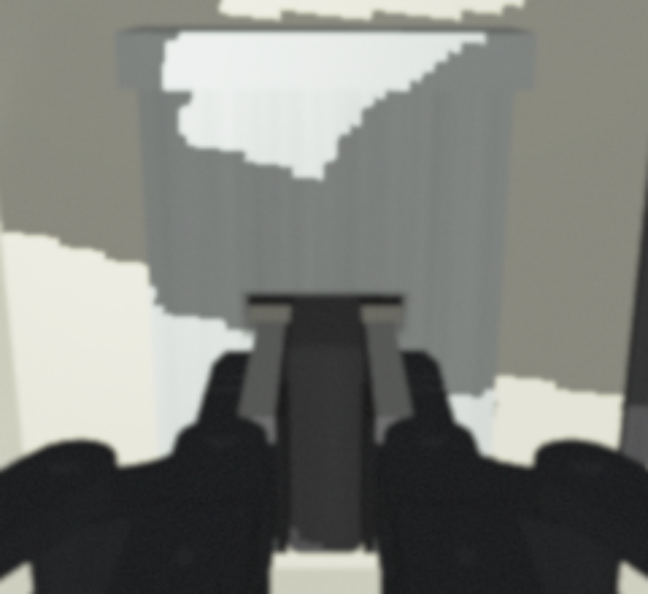

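The wing now lies across the slot, which shows at zoom (248–404, 300), and the key carries almost no side load. I'll release, rise straight up and check.

Run:
```python
from h import *
z=np.load("pics/c.npz"); c=z["c"]
gripper_to(.045); hold(.2)
s=observe();print(round(s["time_s"],2),s["opening"],s["eef_pos"].round(4),s["ft_force"].round(2))
p=s["eef_pos"]
print(move_l([p[0],p[1],.20],feed=.08,max_force=6)); hold(.2)
s=observe();np.savez("pics/w6s.npz",p=s["eef_pos"],r=s["tcp_rot"])
snap("wrist","w6");snap("side","s6");snap("top","t6")
z=load("w6");P=cloud(z)
g=z["im"];cv2.imwrite("pics/w6z.png",cv2.resize(g[100:320,160:400],None,fx=2.7,fy=2.7)[:,:,::-1])
g=load("s6")["im"];cv2.imwrite("pics/s6z.png",cv2.resize(g[60:380,160:400],None,fx=1.8,fy=1.8)[:,:,::-1])
m=(np.linalg.norm(P[...,:2]-[.5714,.0213],axis=-1)<.035)&(P[...,2]>.11)&(P[...,2]<.14)
Q=P[m];print(len(Q),np.median(Q[:,2]));t=Q[abs(Q[:,2]-np.median(Q[:,2]))<.004]
print(cv2.minAreaRect((t[:,:2]*1000).astype(np.float32)),round(s["time_s"],2))
```

```text
19.9 0.045185091590944415 [0.5721 0.0213 0.104 ] [-0.06 -0.3   0.29]
False
917 0.13178833544370175
((572.0897827148438, 22.93094825744629), (11.970232009887695, 36.117977142333984), 5.9904584884643555) 21.45
```

View pics/w6z.png

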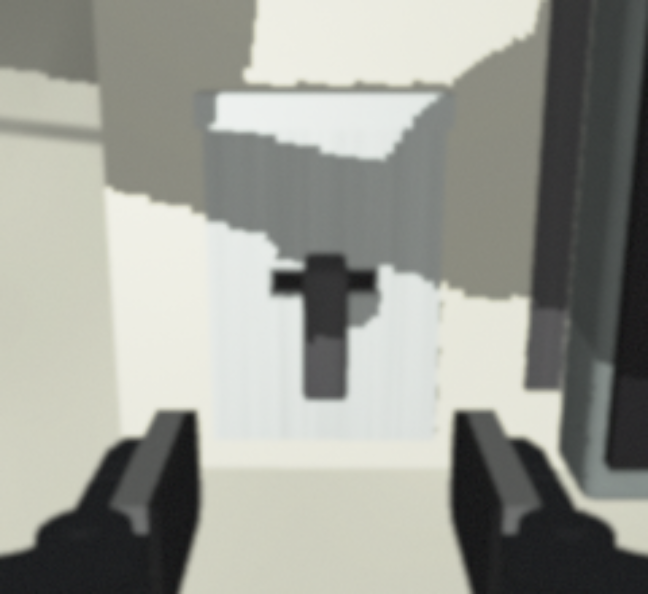

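View pics/s6z.png

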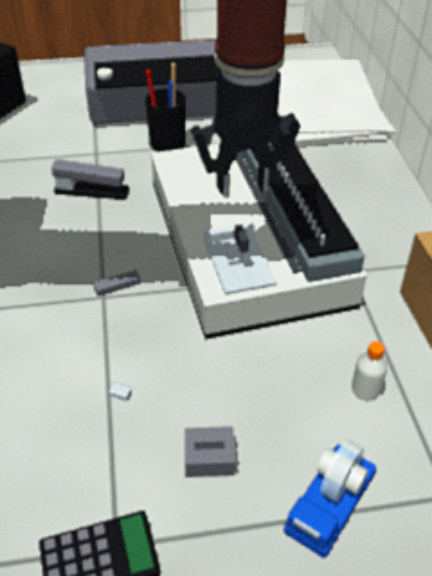

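The wing top is at z = 0.1318 against 0.132 when locked. The key is upright and lies along the binder's y, with the gripper well clear.

Run:
```python
from plant import *
job_done(); s=observe(); print(s["time_s"],s["ft_force"])
```

```text
the job is handed in; nothing more can be done
the job is handed in; nothing more can be done
```

The T-key is locked in the paper stop and released. I handed the job in at about 21.5 s of the 69 s allowed; no verdict was reported.

- **What I did:** I pinched the key's wing in the stand and lifted it out. I lined its toggle up with the slot in one wrist picture, and the toggle went through the slot without touching. I then pushed it down until it was about 7 mm below the locked position, where the spring force was about 8 N. It turned 90° freely, and I let the spring raise it.
- **Held when pulled:** With the gripper still on it, an upward pull of about 5 N did not move the key. A side load of up to 8 N built up as it seated. I eased that off before letting go. Every force I read was well under 40 N.
- **After release:** The top of the wing measured z = 0.1318 m, against 0.132 m when locked. The key stood upright and within about 0.5° of the slot's crosswise direction.
- **Bystanders:** By eye in the last side picture, the other things are where they were. I did not measure this.
- **Small disagreement:** The wrist camera placed the key about 1.5 mm off in y from where the gripper had held it. That is within the stated calibration error. I did not rely on absolute camera positions for the insertion, and no other check failed.

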